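# Raise the arbor press lever to its parked position

## Robot

A 6-joint arm with a two-finger parallel gripper is mounted at the origin on the work surface. World frame = base frame: x ahead of the robot, y to its left, z up, the work surface at z = 0. Lengths are in mm, angles in rad, forces in N, time in s.
With the tool pointing down it reaches from about 300 to 775 mm from the base axis. Payload 14.6 kg.
Tool frame: the origin (TCP) lies on the centre line of the jaws, within the pads' length; the fingertips stand 19 mm ahead of it and the grasp point (between the pads) is the TCP (bot.tip_reach is the distance from the TCP to the fingertips, in mm); y points along the fingers, x is the direction in which the jaws open and shut, and the axes are right-handed (so a half turn about y gives the same grasp; the last joint's range is limited). The gripper opens to 85 mm and grips with 20 to 120 N. Pads are 22 mm wide; open, the fingers measure 114 mm over their backs; the gripper's body (76 mm by 85 mm) begins 54 mm behind the grasp point. The pads swing forward as they close: fully open they stand 13 mm farther back than shut.
Start: joints at [-1.295, 0.3, 1.521, -0, 1.321, -0.067], TCP at [184.862, -517.992, 250.281] pointing down, gripper open.
Joint ranges: [-3.03, 3.03], [-0.79, 2.21], [0.23, 2.52], [-1.04, 4.18], [0, 3.07], [-2.55, 2.55]. Speed limits (rad/s): [2.22, 2.22, 2.57, 3.14, 3.14, 3.14].

## Interface

Orientations are given as a unit quaternion [w, x, y, z].
In Python, from rig import bot gives the robot as it stands. Calls block until the motion is done:
- bot.move_to(position, orientation): joint-space move of the TCP to a pose.
- bot.servo_line(position, attitude=None, speed=150, until_force=None): straight line of the TCP; attitude=None keeps the orientation; speed is the mean speed in mm/s. With until_force (N) it stops when the force on the tool has changed by that much, and returns True; else False.
- bot.move_joints(angles): joint-space move.
- bot.move_gripper(opening, grip_force=None): finger opening in mm; grip_force is the grip in N (None keeps the last); returns when the fingers have stopped.
- bot.dwell(seconds).
- bot.ik(position, orientation): joint angles nearest the present ones, or None.
- bot.read_state(): the state.
- bot.read_camera(name): name is "scene" or "top"; returns a dict with "image" (420x560x3 uint8, blue, green, red), "depth" (420x560 float32, mm along the optical axis (not along the pixel's ray), 0 where there is no reading), "fovy" (degrees; the focal length in pixels is half the picture's height over the tangent of half this angle, whatever the lens; pixels are square), "cx", "cy" (the principal point, pixels), "eye" and "attitude" of the camera in the world. Camera axes: x right, y down, z forward; pixel columns grow to the right and rows downward; lengths in mm; the calibration is good to about 2 mm. A picture is of the moment at which its call begins.
A pose or a line that the arm cannot do raises bot.MotionError and nothing moves.
- bot.finish_job(): hands the job in, once; it reports no verdict.
The state is a dict: "clock": time; "joint_positions": joint angles; "qvel": joint speeds; "effort": joint torques, N m; "ee_pos": TCP position; "tool_rot": TCP orientation; "ft_force": force on the tool from outside, world axes, zero at the start; "moment": the same for the moment, N m; "grip_width": finger opening in mm.
Only numpy, scipy, OpenCV 4.12 (cv2) and the standard library are available. Lean on these libraries where they do the work, as an engineer would, in place of code of your own. Each camera call takes 0.05 s, during which the arm holds its last target.

## Task

The bearing has been pressed into its hub, and the ram of the blue arbor press has to come up off it: with the fingertips under the red cross grip, push the counterweighted lever steadily up and back past its balance point, so that it swings over onto its stop and the ram stays raised by itself. Only push: do not take the grip between the fingers or fling the lever, and leave the hub under the ram and everything else on the bench where it is.

Things in the scene. Friction and masses are not known exactly. Their poses are not given: they have to be found in the camera images.
- grip: red cross grip at the front end of the press lever: level bar, 18 mm diameter, 90 mm long along the hinge axis (its y). The 14 mm lever rod joins it at mid-length from the hinge side; its underside and front are free. Origin: centre of the bar, 243 mm above the bench at rest. At rest x points level to the rear of the press and z up; it turns with the lever.
- lever_pivot (a point): point on the lever's hinge axis, in the plane where the lever swings, 185 mm above the bench and 170 mm from the grip's centre. Axes as the press: x level to its rear (away from the robot), y along the hinge, z up. The press head (62 mm wide, top 235 mm above the bench) begins 39 mm to the +y side; the ram standing through it tops out at 295 mm, raised 315 mm.
- lever (a joint): lever angle, rad: 0 = down, at rest, pointing to the robot's side, 20 degrees above level; grows as the grip goes up and back; 1.57 = parked on its stop, 20 degrees past upright. Its counterweight sits on a cranked tail. Left alone it sinks to 0 from below the balance point and swings to 1.57 from above it. Balance varies, about 0.4 to 0.9. A push of 1 to 2 N at the grip raises it.
- ram (a joint): height of the press ram above its lowest position, m; geared to the lever, 0.0125 m per rad, 0.0196 m when the lever is parked.
- press: bench arbor press bolted to the bench: blue C-frame, base 235 x 110 x 28 mm, 295 mm high at rest. Origin on the bench under its base, which reaches 133 mm to the front and 103 mm to the rear; x to its rear, y to its left seen from the robot, z up. Square ram 44 mm in front of the origin; lever on its right (-y) side, 70 mm off its middle.
- hub: loose round aluminium bearing hub, 72 mm flange, 35 mm high, standing on the round steel plate of the press under the ram; to be left there. Origin: centre of its underside.
- piston: bystander: aluminium engine piston standing on the bench, 64 mm diameter, 56 mm high; origin at the centre of its underside
- bearing: bystander: steel bearing ring lying flat on the bench, 52 mm diameter, 15 mm high; origin at the centre of its underside
- mallet: bystander: soft-faced mallet lying on the bench, handle 150 mm, head 90 mm across and 37 mm high; origin on the bench below the joint of handle and head, handle towards its -x
- wrench: bystander: 170 mm steel wrench lying flat; origin under its middle
- oil: bystander: green oil bottle with yellow band and black cap, 62 mm diameter, 178 mm high; origin at the centre of its underside
- tray: bystander: open steel tray of bolts, 120 x 160 mm, 35 mm high; origin at the centre of its underside
- mug: bystander: white mug, 82 mm diameter, 95 mm high; origin at the centre of its underside

How it is judged:
By the outcome, as a careful person would: the job done as asked, in the order asked, and still so for the second after the job is handed in, with the robot touching nothing.
It also fails if it takes over 48 s, if anything falls off the work surface, if the arm or the gripper's body presses on something with over 40 N, if the wrist force passes 120 N, or if a joint passes its speed limit or range.

## Working session

There is one attempt and no reset: what is moved stays moved. The work goes in short steps, each a Python script; the robot and the scene stay as the last script left them, time stands still between calls to the robot, and variables do not carry over. Pictures are saved under pics/ and viewed, and the job is handed in when it is done.

```bash
ls; mkdir -p pics; cat > h.py <<'E'
import numpy as np, cv2
from scipy.spatial.transform import Rotation as R
from rig import bot
def rot(q): return R.from_quat([q[1],q[2],q[3],q[0]])
def snap(n,tag):
    c=bot.read_camera(n); cv2.imwrite(f'pics/{tag}.png',c['image']); np.savez(f'pics/{tag}.npz',**{k:np.array(v) for k,v in c.items()}); return c
def cloud(c):
    d=np.array(c['depth']); h,w=d.shape; f=h/2/np.tan(np.radians(float(c['fovy']))/2)
    u,v=np.meshgrid(np.arange(w),np.arange(h))
    p=np.stack([(u-float(c['cx']))/f*d,(v-float(c['cy']))/f*d,d],-1)
    P=rot(np.array(c['attitude'])).apply(p.reshape(-1,3)).reshape(h,w,3)+np.array(c['eye'])
    P[d<=0]=np.nan
    return P
E
python3 - <<'E'
from h import *
for n in ('scene','top'):
    c=snap(n,n+'0'); print(n,c['fovy'],c['cx'],c['cy'],c['eye'],c['attitude'])
s=bot.read_state(); print(s)
E
```

```text
pics
scene 46.93182193370745 279.67371049278614 217.30229789173703 [1632.15101262  352.44557817  938.75577395] [-0.27557415  0.50712042  0.72300644 -0.3796702 ]
top 49.76038374110854 279.6217876894362 213.0581378317227 [ 325.74216102  -34.57139058 1407.36866733] [ 0.06550723 -0.70105642  0.70747976 -0.06083658]
{'clock': 0.1, 'joint_positions': array([-1.29458129e+00,  3.00415871e-01,  1.52155272e+00,  1.63381290e-05,
        1.32067180e+00, -6.65837450e-02]), 'qvel': array([-1.03400558e-04, -2.02784801e-03,  7.27546929e-04,  9.28414604e-04,
        5.27242118e-05,  7.24399899e-04]), 'effort': array([ 1.87012593e-03, -5.44377208e+01, -3.62368548e+01, -8.90431238e-05,
        2.99842897e-03,  3.19971761e-06]), 'ee_pos': array([ 184.82395516, -517.80783863,  249.76358911]), 'tool_rot': array([ 0.57819076, -0.57771588,  0.40767832, -0.40710956]), 'ft_force': array([-0.3688828 , -0.43930283, -0.84482702]), 'moment': array([-7.23237235e-02,  2.10460310e-02, -5.72654379e-05]), 'grip_width': 85.5147699742979}
```

View pics/scene0.png

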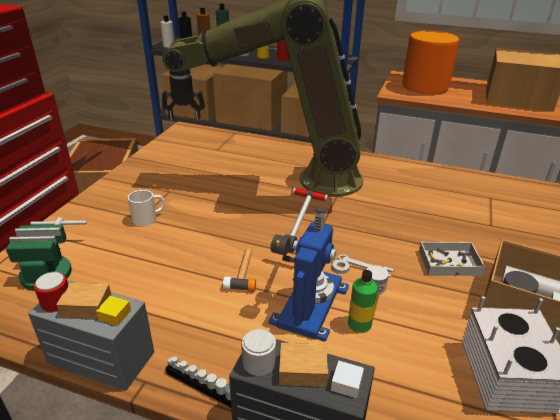

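View pics/top0.png

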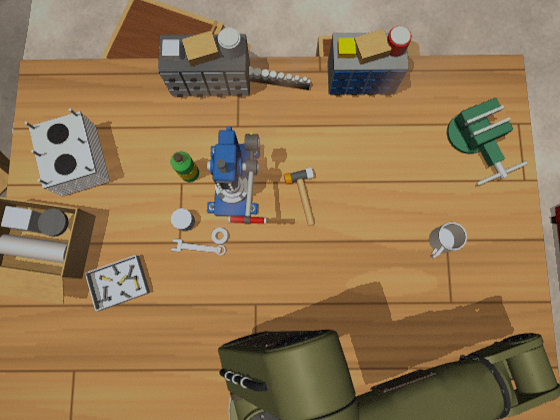

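```bash
python3 - <<'E'
from h import *
for n in ('scene0','top0'):
    c=dict(np.load(f'pics/{n}.npz')); P=cloud(c); b,g,r=[c['image'][...,i].astype(int) for i in range(3)]
    m=(r>100)&(g<70)&(b<70)
    k,l,st,ce=cv2.connectedComponentsWithStats(m.astype(np.uint8))
    for i in range(1,k):
        if st[i,4]>30:
            q=P[l==i]; print(n,'red',st[i],ce[i],np.nanmedian(q,0),np.nanmin(q,0),np.nanmax(q,0))
    m=(b>r+40)&(b>g+20)&(P[...,2]>20)
    q=P[m]; print('blue',np.nanpercentile(q,[1,50,99],axis=0))
E
```

```text
scene0 red [  0   4  22  10 146] [8.42465753 7.6369863 ] [   41.61692877 -1337.7937661    538.05357762] [-1058.10535744 -2429.4118794    276.51621456] [  118.85060574 -1313.73135571   541.49429589]
scene0 red [ 386   37  100   64 2673] [434.52263374  70.43509166] [-848.5761512   276.87283107  209.7415279 ] [-1348.49968923    41.19915583    74.55219884] [-800.48901133  549.38292011  356.56328596]
scene0 red [388  73  16   7  52] [395.63461538  75.42307692] [-1085.27110917    82.6072129    101.01729903] [-1326.72048204    11.97986823    23.7294704 ] [-919.05105983  133.97265895  163.91333111]
scene0 red [  0  92  54  28 337] [ 25.00296736 104.36795252] [  135.35392614 -1311.19507463   173.00616684] [-1143.53907623 -2438.78415321  -356.25933482] [  283.78021032 -1291.66547716   179.15234175]
scene0 red [472 101  73  10 124] [503.78225806 105.36290323] [-821.77255983  624.24794069  100.70720565] [-850.34538938  489.53922552   93.55973347] [-793.68157513  810.51946028  108.88661535]
scene0 red [  0 110  52  28 119] [ 25.64705882 123.29411765] [  175.68413107 -1297.69170077   104.52036039]
[... 2779 characters left out ...]
863]
top0 red [324  40   7  16  76] [326.68421053  46.73684211] [1438.19227685 -244.82373001 -487.86816427] [1392.0034474  -260.95748588 -503.01430599] [1472.79535573 -230.35298479 -473.93355526]
top0 red [231 216  13   7  73] [237.75342466 218.90410959] [520.18794087  82.91651134 248.59109447] [512.59634858  67.16252869  12.78197809] [570.13340273 125.80049888 254.50032941]
top0 red [250 217  14   6  82] [256.37804878 219.56097561] [518.08100327  33.50532619 248.46518646] [511.59214514  15.33689333 239.36071689] [527.00339504  49.39690187 255.80026359]
blue [[ 573.76795908 -336.81628986   21.49573742]
 [ 697.62420615  109.51905908  206.59507726]
 [ 977.86956383  174.96116742  238.59870341]]
```

The top view shows the red grip at about (231–266, 219), with the rod running up to the hinge near (250, 150). In the scene view the grip is at about (294–326, 192). I'll fit the bar's axis to the depth points next.

```bash
python3 - <<'E'
from h import *
from scipy.optimize import least_squares
Q=[]
for n in ('scene0','top0'):
    c=dict(np.load(f'pics/{n}.npz')); P=cloud(c); b,g,r=[c['image'][...,i].astype(int) for i in range(3)]
    m=(r>90)&(g<90)&(b<90)&(r>g+50)&(P[...,2]>228)&(P[...,2]<262)&(abs(P[...,0]-522)<25)&(abs(P[...,1]-58)<60)
    q=P[m]; Q.append(q); print(n,len(q),np.percentile(q,[1,50,99],axis=0).round(1))
    def f(p,q=q): 
        y=q[:,1]-58
        return np.hypot(q[:,0]-p[0]-p[1]*y,q[:,2]-p[2])-9
    s=least_squares(f,[522,0.04,243],loss='soft_l1'); print(s.x,np.abs(s.fun).mean())
q=np.vstack(Q); s=least_squares(lambda p:f(p,q),[522,0.04,243],loss='soft_l1'); print('both',s.x)
c=dict(np.load('pics/top0.npz'));im=c['image'];cv2.imwrite('pics/tc.png',cv2.resize(im[110:270,190:330],None,fx=4,fy=3.7,interpolation=cv2.INTER_CUBIC))
c=dict(np.load('pics/scene0.npz'));im=c['image'];cv2.imwrite('pics/sc.png',cv2.resize(im[170:340,230:400],None,fx=3.5,fy=3.5,interpolation=cv2.INTER_CUBIC))
E
```

```text
scene0 150 [[518.2  15.6 238.2]
 [528.4  65.9 248. ]
 [535.3  99.4 253.8]]
[5.22280446e+02 5.10711340e-02 2.42802324e+02] 1.6369191801561085
top0 166 [[510.   15.6 242. ]
 [518.3  49.  248.9]
 [526.5  98.9 254.7]]
[5.19215486e+02 2.97329235e-02 2.41578849e+02] 1.5522420740139928
both [5.21398177e+02 5.40513077e-02 2.42322610e+02]
```

View pics/tc.png

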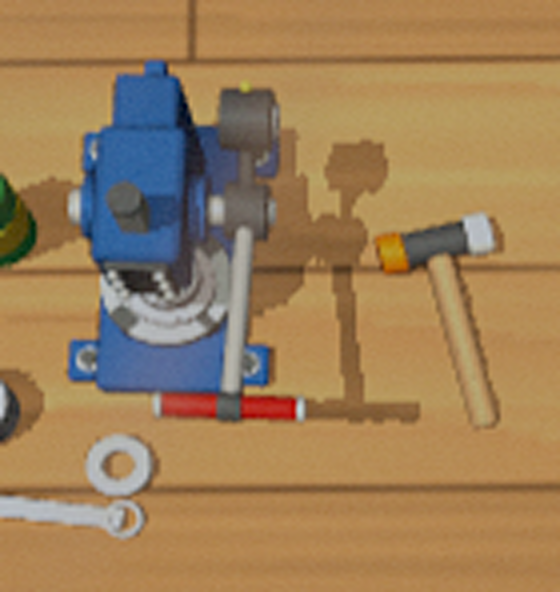

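View pics/sc.png

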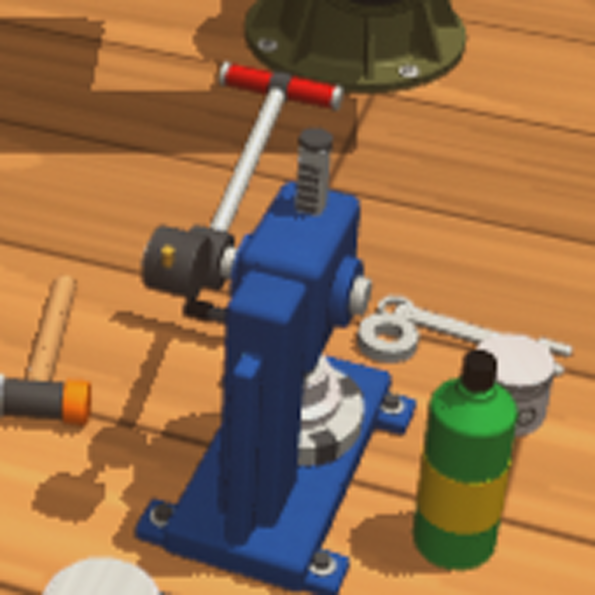

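The crops confirm it: grip bar centre is about (521, 58, 243), yaw about -0.045 rad, and the underside and front are free. Next I'll plan the arc, with closed fingers lying under the bar and turning with the lever.

```bash
cat > plan.py <<'E'
from h import *
G=np.array([521.,58,243]); yaw=-0.045
X=np.array([np.cos(yaw),np.sin(yaw),0]);Y=np.array([-np.sin(yaw),np.cos(yaw),0]);Z=np.array([0,0,1.])
PIV=G+170*np.cos(np.radians(20))*X; PIV[2]=185
TILT=np.radians(15)
def pose(th,gap=0.,back=4.,tilt=TILT,sgn=1,half=11.):
    """gap: clearance finger side - bar; back: TCP this far short of bar centre along tool"""
    ph=np.radians(20)+th; g=PIV+170*(-np.cos(ph)*X+np.sin(ph)*Z)
    e=ph+tilt; a=np.cos(e)*X-np.sin(e)*Z; n=np.sin(e)*X+np.cos(e)*Z
    tcp=g-n*(9+half+gap)-a*back
    xa=sgn*Y; ya=a; za=np.cross(xa,ya)
    q=R.from_matrix(np.stack([xa,ya,za],1)).as_quat()
    return tcp,np.array([q[3],q[0],q[1],q[2]])
E
python3 - <<'E'
from plan import *
print(rot(bot.read_state()['tool_rot']).as_matrix().round(2), bot.tip_reach)
for sgn in (1,-1):
  for th,gap,back in [(0,30,60),(0,30,4),(0,0,4),(.3,0,4),(.6,0,4),(.9,0,4),(1.1,0,4)]:
    p,q=pose(th,gap,back,sgn=sgn); j=bot.ik(p,q); print(sgn,th,p.round(),None if j is None else np.round(j,2))
E
```

```text
[[ 0.34 -0.    0.94]
 [-0.94  0.    0.34]
 [-0.   -1.    0.  ]] 19.0
1 0 [443.  62. 237.] None
1 0 [489.  59. 204.] None
1 0 [506.  59. 229.] None
1 0.3 [527.  58. 279.] [ 0.07 -0.04  1.95 -0.13  0.58 -1.37]
1 0.6 [562.  56. 320.] [ 0.05  0.12  1.61 -0.04  1.05 -1.47]
1 0.9 [607.  54. 349.] [ 0.03  0.35  1.22 -0.    1.5  -1.5 ]
1 1.1 [641.  53. 360.] [ 0.02  0.56  0.92  0.01  1.81 -1.5 ]
-1 0 [443.  62. 237.] None
-1 0 [489.  59. 204.] None
-1 0 [506.  59. 229.] None
-1 0.3 [527.  58. 279.] [ 0.07 -0.04  1.95 -0.13  0.58  1.77]
-1 0.6 [562.  56. 320.] [ 0.05  0.12  1.61 -0.04  1.05  1.68]
-1 0.9 [607.  54. 349.] [ 0.03  0.35  1.22 -0.    1.5   1.65]
-1 1.1 [641.  53. 360.] [0.02 0.56 0.92 0.01 1.81 1.64]
```

```bash
python3 - <<'E'
from plan import *
for e in (35,40,45,50,55,60,65,70):
  r=[]
  for th,gap,back in [(0,30,40),(0,30,4),(0,0,4),(.15,0,4)]:
    p,q=pose(th,gap,back,tilt=np.radians(e-20)-th,sgn=1); j=bot.ik(p,q); r.append(None if j is None else np.round(j,2))
  print(e,r)
E
```

```text
35 [None, None, None, array([ 0.09, -0.07,  2.17, -0.93,  0.14, -0.56])]
40 [array([ 0.11, -0.17,  2.28, -0.62,  0.21, -0.86]), array([ 0.1 , -0.05,  2.24, -0.9 ,  0.14, -0.58]), array([ 0.09, -0.05,  2.18, -0.6 ,  0.18, -0.89]), array([ 0.09, -0.07,  2.13, -0.44,  0.24, -1.06])]
45 [array([ 0.1 , -0.18,  2.23, -0.33,  0.33, -1.15]), array([ 0.09, -0.07,  2.2 , -0.41,  0.24, -1.07]), array([ 0.08, -0.05,  2.13, -0.32,  0.3 , -1.17]), array([ 0.08, -0.06,  2.08, -0.26,  0.35, -1.24])]
50 [array([ 0.1 , -0.17,  2.17, -0.21,  0.45, -1.27]), array([ 0.09, -0.07,  2.16, -0.24,  0.37, -1.24]), array([ 0.08, -0.04,  2.08, -0.2 ,  0.42, -1.29]), array([ 0.08, -0.05,  2.03, -0.17,  0.47, -1.33])]
55 [array([ 0.09, -0.16,  2.12, -0.14,  0.58, -1.34]), array([ 0.08, -0.06,  2.11, -0.16,  0.49, -1.33]), array([ 0.07, -0.03,  2.03, -0.14,  0.53, -1.36]), array([ 0.07, -0.03,  1.98, -0.12,  0.59, -1.38])]
60 [array([ 0.08, -0.13,  2.06, -0.1 ,  0.7 , -1.38]), array([ 0.08, -0.05,  2.06, -0.11,  0.61, -1.38]), array([ 0.07, -0.01,  1.98, -0.1 ,  0.65, -1.4 ]), array([ 0.07, -0.01,  1.93, -0.09,  0.71, -1.41])]
65 [array([ 0.08, -0.1 ,  2.  , -0.07,  0.82, -1.41]), array([ 0.07, -0.03,  2.01, -0.07,  0.73, -1.41]), array([ 0.07,  0.02,  1.93, -0.07,  0.76, -1.42]), array([ 0.06,  0.02,  1.87, -0.06,  0.82, -1.43])]
70 [array([ 0.07, -0.07,  1.93, -0.05,  0.93, -1.43]), array([ 0.07, -0.  ,  1.95, -0.05,  0.85, -1.43]), array([ 0.06,  0.05,  1.87, -0.05,  0.87, -1.44]), array([ 0.06,  0.05,  1.82, -0.04,  0.93, -1.45])]
```

```bash
cat >> plan.py <<'E'
def wp(th,gap=0.,back=2.,k=np.radians(41)):
    return pose(th,gap,back,tilt=np.radians(28)+k*th-th)
E
python3 - <<'E'
from plan import *
bot.move_gripper(0)
p,q=wp(0,30,50); j=bot.ik(p,q); print(p,np.round(j,2))
j=np.array(j); j1=j.copy(); j1[0]=-1.29
bot.move_joints(j1); print(bot.read_state()['ee_pos'])
bot.move_joints(j); s=bot.read_state(); print(s['clock'],s['ee_pos'],s['ft_force'],s['grip_width'])
p,q=wp(0,30); bot.servo_line(p,q,speed=60)
s=bot.read_state(); print(s['clock'],s['ee_pos'],s['ft_force'])
snap('scene','s1');c=snap('top','t1')
a=dict(np.load('pics/s1.npz'))['image'][130:300,230:400]; b=c['image'][150:320,190:360]
cv2.imwrite('pics/c1.png',cv2.resize(np.hstack([a,b]),None,fx=2.35,fy=2.35,interpolation=cv2.INTER_CUBIC))
E
```

```text
[450.45771279  61.17654738 246.84413532] [ 0.1  -0.2   2.2  -0.24  0.43 -1.24]
[ 139.64826207 -433.13769181  247.33099883]
4.05 [450.53272064  60.67657638 246.82245604] [-0.04035765  0.400786    0.26095682] -0.2146534406308049
5.0 [482.51090139  59.76083424 211.37396548] [-0.47851623 -0.04412078  0.41794406]
```

View pics/c1.png

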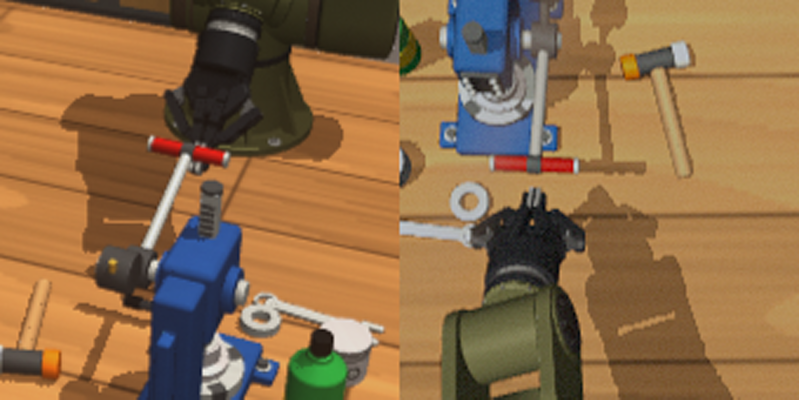

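The fingertips are centred on the rod (about (535, 190) in the right crop), just in front of and below the bar. Next I'll make contact and push through the first part of the arc.

```bash
python3 - <<'E'
from plan import *
p,q=wp(0,4); bot.servo_line(p,q,speed=60)
f0=bot.read_state()['ft_force']; print(f0)
for th in np.arange(0.04,0.33,0.04):
    p,q=wp(th,0); bot.servo_line(p,q,speed=35)
    s=bot.read_state(); print(round(th,2),s['clock'],s['ee_pos'].round(),s['ft_force'].round(1))
snap('scene','s2');c=snap('top','t2')
a=dict(np.load('pics/s2.npz'))['image'][110:280,230:400]; b=c['image'][130:300,190:360]
cv2.imwrite('pics/c2.png',cv2.resize(np.hstack([a,b]),None,fx=2.35,fy=2.35,interpolation=cv2.INTER_CUBIC))
E
```

```text
[-0.07312273 -0.26439166  0.40964168]
0.04 6.1417 [507.  59. 238.] [-0.5 -0.3 -0.5]
0.08 6.4917 [509.  59. 245.] [-1.3  0.1 -0.3]
0.12 6.8417 [512.  58. 251.] [-0.7  0.3 -1. ]
0.16 7.1917 [515.  58. 258.] [-0.6  0.2 -1. ]
0.2 7.5417 [518.  58. 264.] [-0.6  0.4 -0.2]
0.24 7.8917 [521.  58. 270.] [-1.4  0.  -0.1]
0.28 8.2417 [525.  58. 276.] [-0.3 -0.5 -0.2]
0.32 8.5917 [529.  58. 282.] [ 0.4  0.5 -0. ]
```

View pics/c2.png

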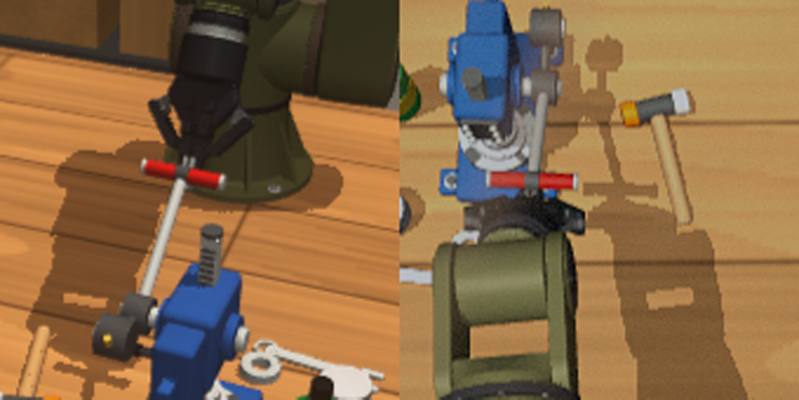

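The grip is rising with the fingertips under it, at (183, 172) in the left crop. I'll carry on.

```bash
cat >> plan.py <<'E'
def leverang(c):
    P=cloud(c); b,g,r=[c['image'][...,i].astype(int) for i in range(3)]
    d=(P-PIV); x=d@X; y=d@Y; z=d[...,2]; rr=np.hypot(x,z)
    m=(r>90)&(g<90)&(b<90)&(r>g+50)&(abs(rr-172)<22)&(abs(y)<50)
    return m.sum(), np.median(np.arctan2(z[m],-x[m]))-np.radians(20) if m.sum() else None
E
python3 - <<'E'
from plan import *
for t in ('s1','t1','s2','t2'): print(t,leverang(dict(np.load(f'pics/{t}.npz'))))
th=0.32
while th<0.75:
    th+=0.06
    p,q=wp(th,0); bot.servo_line(p,q,speed=35)
    s=bot.read_state(); print(round(th,2),s['clock'],s['ee_pos'].round(),s['ft_force'].round(1),leverang(bot.read_camera('scene')),leverang(bot.read_camera('top')))
snap('scene','s3');c=snap('top','t3')
a=dict(np.load('pics/s3.npz'))['image'][110:280,230:400]; b=c['image'][110:280,190:360]
cv2.imwrite('pics/c3.png',cv2.resize(np.hstack([a,b]),None,fx=2.35,fy=2.35,interpolation=cv2.INTER_CUBIC))
E
```

```text
s1 (np.int64(147), np.float64(0.03698664285582659))
t1 (np.int64(169), np.float64(0.030587964778326926))
s2 (np.int64(160), np.float64(0.36046542814306154))
t2 (np.int64(196), np.float64(0.3373110157673718))
0.38 9.1417 [535.  57. 291.] [-0.5 -0.4 -1.2] (np.int64(162), np.float64(0.4209870219581047)) (np.int64(193), np.float64(0.3947204393730103))
0.44 9.6917 [542.  57. 299.] [ 0.3 -0.2  0.6] (np.int64(162), np.float64(0.48154549356100645)) (np.int64(195), np.float64(0.4516080881265809))
0.5 10.2417 [549.  57. 307.] [ 0.1 -0.7  0.3] (np.int64(166), np.float64(0.5411944959016244)) (np.int64(183), np.float64(0.5124405517303137))
0.56 10.7917 [557.  56. 314.] [ 0.3 -0.3 -1.2] (np.int64(167), np.float64(0.6050930810321364)) (np.int64(110), np.float64(0.5820059571557632))
0.62 11.3417 [565.  56. 321.] [ 0.3 -0.7 -0.5] (np.int64(173), np.float64(0.6669056910415181)) (np.int64(26), np.float64(0.6557504670608276))
0.68 11.8917 [573.  56. 327.] [ 0.3  0.1 -1.2] (np.int64(176), np.float64(0.7296179610622509)) (np.int64(0), None)
0.74 12.4417 [582.  55. 333.] [1.  1.2 0.2] (np.int64(185), np.float64(0.8068980726829202)) (np.int64(0), None)
0.8 12.9917 [591.  55. 339.] [ 0.1 -0.3  0.1] (np.int64(197), np.float64(0.8980130559746713)) (np.int64(0), None)
```

View pics/c3.png

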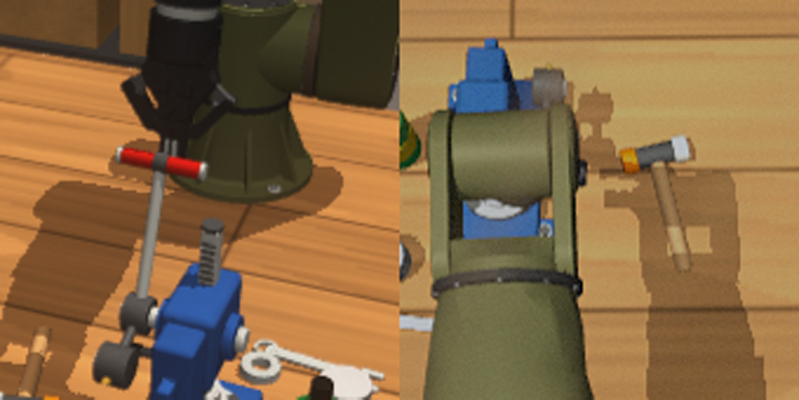

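The lever now reads ahead of the fingers (0.90 against 0.80 commanded), so it appears to be past balance. I'll follow it a little further and watch it swing over.

```bash
python3 - <<'E'
from plan import *
th=0.8
while th<1.03:
    th+=0.06
    p,q=wp(th,0); bot.servo_line(p,q,speed=35)
    s=bot.read_state(); c=bot.read_camera('scene'); print(round(th,2),s['clock'],s['ft_force'].round(1),leverang(c))
for i in range(4):
    bot.dwell(.3); print(bot.read_state()['clock'],leverang(bot.read_camera('scene')))
snap('scene','s4')
a=dict(np.load('pics/s4.npz'))['image'][110:280,230:400]
cv2.imwrite('pics/c4.png',cv2.resize(a,None,fx=3.5,fy=3.5,interpolation=cv2.INTER_CUBIC))
E
```

```text
0.86 13.6417 [ 0.2 -0.7  0.1] (np.int64(218), np.float64(1.2427162765333022))
0.92 14.1417 [ 0.7 -0.1  0.2] (np.int64(224), np.float64(1.6001737932041287))
0.98 14.6417 [-0.7 -0.5 -0.3] (np.int64(229), np.float64(1.602545505281513))
1.04 15.1417 [-0.2 -0.9 -1.2] (np.int64(224), np.float64(1.6019918418051469))
15.4917 (np.int64(227), np.float64(1.6048725013750649))
15.8417 (np.int64(228), np.float64(1.6020184662584798))
16.1917 (np.int64(227), np.float64(1.601484850305775))
16.5417 (np.int64(228), np.float64(1.6015458135200689))
```

View pics/c4.png

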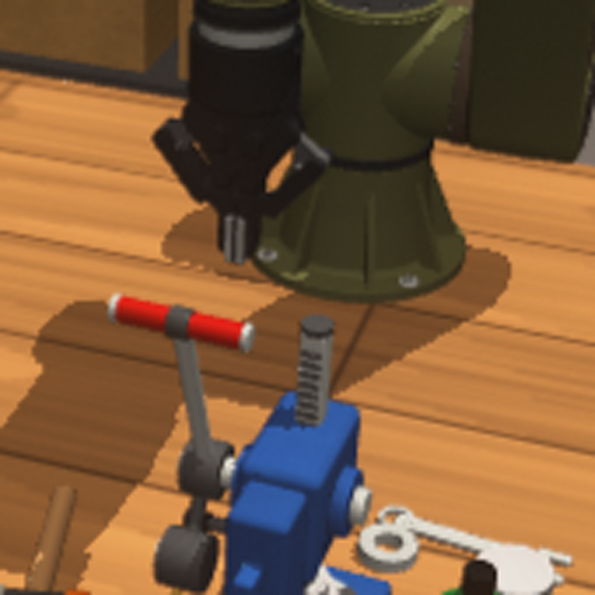

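The lever is parked, with the grip at (180, 320) in the crop, the ram raised and the fingers clear. I'll back off and run a last check.

```bash
python3 - <<'E'
from plan import *
s=bot.read_state(); p=s['ee_pos']
bot.servo_line(p+np.array([-130,0,20.]),speed=120)
q=np.array(bot.read_state()['joint_positions']); q[0]=-1.0; bot.move_joints(q)
bot.dwell(.5)
c=snap('scene','s5'); t=snap('top','t5'); print(leverang(c),leverang(t),bot.read_state()['clock'])
for n,k in (('scene','s5'),('top','t5')):
    o=dict(np.load(f'pics/{n}0.npz'))['image']; 
    cv2.imwrite(f'pics/f_{n}.png',np.hstack([o[110:350,180:400],dict(np.load(f'pics/{k}.npz'))['image'][110:350,180:400]]).repeat(1,0) if 0 else cv2.resize(np.hstack([o[110:350,160:400],dict(np.load(f'pics/{k}.npz'))['image'][110:350,160:400]]),None,fx=1.66,fy=1.66))
E
```

```text
(np.int64(218), np.float64(1.600067778874514)) (np.int64(189), np.float64(1.5392671330179122)) 20.3
```

View pics/f_scene.png

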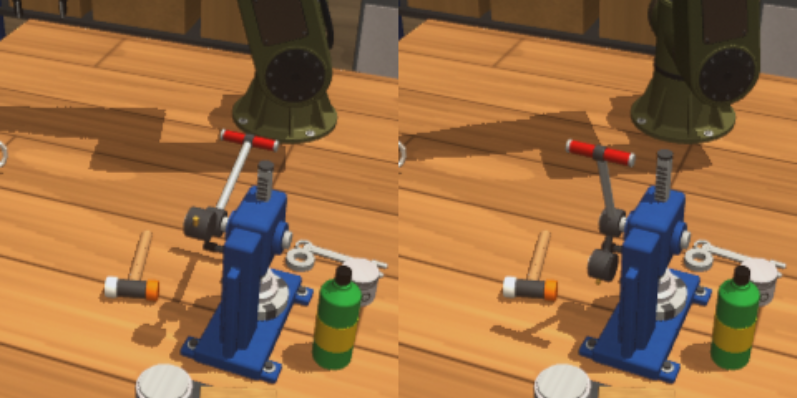

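View pics/f_top.png

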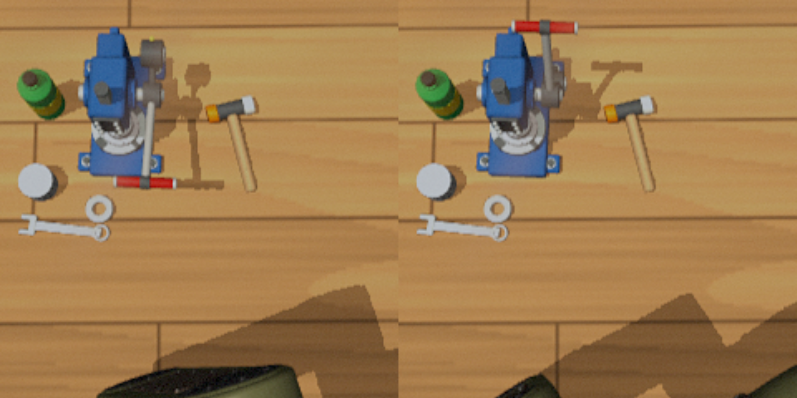

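The before and after pairs show the lever parked back, the ram up, and the hub and nearby bench items unmoved.

```bash
python3 -c "
from rig import bot
print(bot.finish_job(), bot.read_state()['clock'])"
```

```text
the job is handed in; nothing more can be done
the job is handed in; nothing more can be done
```

The lever is parked on its stop with the ram raised, and I've handed the job in; the clock read 20.3 s at my last check.

- **Push:** I kept the fingers closed under the red grip and pushed it up and back slowly along its arc. It left the fingers at about 0.75–0.85 rad and swung over by itself. I never took it between the fingers.
- **Forces:** The wrist force stayed at about 1.5 N at every point I sampled.
- **Lever angle:** After I backed away, the two cameras read 1.60 rad (scene) and 1.54 rad (top). Parked is 1.57, so they differ slightly, about what I'd expect from surface bias and calibration. The scene reading held steady for more than 5 s.
- **Ram and hub:** Before and after pictures show the ram raised, which I judged by eye rather than measured, and the hub still under it.
- **Bench items:** The oil, piston, bearing, wrench and mallet look unmoved in those pictures. The tray and mug were mostly outside the compared crops, so I didn't check them separately, but the arm made no contact near them.

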